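# Seat the calibration plate on the reader's kinematic locators

## Robot

A 6-joint arm with a two-finger parallel gripper is mounted at the origin on a cart in front of the work surface, level with it; the furniture and walls round the work are solid. World frame = base frame: x ahead of the robot, y to its left, z up, the work surface at z = 0. Lengths are in m, angles in rad, forces in N, time in s.
With the tool pointing down it reaches from about 0.3 to 0.775 m from the base axis. Payload 14.6 kg.
Tool frame: the origin (TCP) lies midway between the tips of the shut fingers; the grasp point (between the pads) lies 19 mm behind it (ctrl.hold_point_z is the distance from the TCP to the grasp point, in m); z points along the fingers, x is the direction in which the jaws open and shut, and the axes are right-handed (so a half turn about z gives the same grasp; the last joint's range is limited). The gripper opens to 94 mm and grips with 3 to 60 N. Pads are 16 mm wide; open, the fingers measure 119 mm over their backs; the gripper's body (75 mm by 177 mm) begins 78 mm behind the grasp point.
Start: joints at [1.062, 0.3, 1.521, -0, 1.321, -0.067], TCP at [0.235, 0.497, 0.205] pointing down, gripper open.
Joint ranges: [-3.03, 3.03], [-0.79, 2.21], [0.23, 2.52], [-1.04, 4.18], [0, 3.07], [-2.55, 2.55]. Speed limits (rad/s): [2.22, 2.22, 2.57, 3.14, 3.14, 3.14].

## Interface

Orientations are given as [roll, pitch, yaw] about the fixed x, y, z axes, in that order (R = Rz(yaw) Ry(pitch) Rx(roll)).
In Python, from station import ctrl, viewer, ticket, nets gives the robot as it stands.
- The arm moves only by the tool carry_out, never from a script. Its argument "commands" is one flat list of numbers, 7 for each row, row after row: the closure, from -1 (fully open) to 1 (shut), so that 0 is half open, then the shift along the world's x, y, z in cm, then the turn, a rotation vector about the world's x, y, z in rad. In form: [gripper, tx, ty, tz, ax, ay, az, gripper, tx, ty, tz, ax, ay, az, ...]. A call has 1 to 12 rows; each row is the pose to reach, as a shift and turn from the pose measured when the call began; what a row does not reach only later rows make up. A row lasts 1/12 s, in which the tool goes at most 41.7 mm and 7.16 degrees, less where a joint would pass 70% of its speed; a pose out of reach is approached as far as the arm can. A call with a gripper value outside its range is refused whole. The fingers move at their own pace and stop on an object; "force" is the grip in N (left out, the last holds). Time passes only in rows, so rows that repeat a pose let the fingers close. It gives the time, the measured TCP pose, the force and the opening at its end, in the units of the state.
- ctrl.get_obs(): the state, without advancing time (a new reading comes with each control period).
- viewer.camera(name): name is "scene" or "side" or "wrist"; returns (picture, depth): 420x560x3 uint8, blue, green, red; 420x560 float32, m along the optical axis (not along the pixel's ray), 0 where there is no reading.
- viewer.camera_info(name): a dict with "fx", "fy", "cx", "cy" (pixels), "D" ([k1, k2, p1, p2, k3] as OpenCV has them; the pictures are not rectified), "R" (3x3) and "t" (3): a world point X has camera coordinates R X + t. Camera axes: x right, y down, z forward; pixel columns grow to the right and rows downward; lengths in m; the calibration is good to about 2 mm. A picture is of the moment at which its call begins: read the wrist's pose just before it. camera_info takes no time and is no camera call; for the wrist camera it gives the pose at the moment of the call.
- ticket.hand_in(): hands the job in, once; it reports no verdict.
Trained networks look in the newest picture that a camera, given by its name, has taken for a name from the list of things; names that differ only in an ending like _2 or _b are one class to them, and where a whole thing is asked for, a point or a joint stands for the part that bears it (a point fixed in the world has none). Each returns a list of dicts, best first, with "confidence" (0 to 1); they miss things now and then, are a little off and sometimes report something else, mostly with a low value. They report only what shows in the picture. A call takes as long as a camera call. They do not tell look-alikes from the thing itself.
- nets.silhouettes(camera, thing): "region" (420x560 bool, what is visible of it) and "extent" ([left, top, right, bottom] in pixels, round what is visible of it).
The state is a dict: "time_s": time; "qpos": joint angles; "joint_vel": joint speeds; "tau": joint torques, N m; "ee_pos": TCP position; "eef_rot": TCP orientation; "force": force on the tool from outside, world axes, zero at the start; "moment": the same for the moment, N m; "grip_width": finger opening in m.
Only numpy, scipy, OpenCV 4.12 (cv2) and the standard library are available. Lean on these libraries where they do the work, as an engineer would, in place of code of your own. Each camera call takes 0.05 s, during which the arm holds its last target. There are 200 camera calls.

## Task

Fit the loose calibration plate onto the reader base with its narrow tongue over the base's tongue, and press it straight down past the spring plungers until it is fully home on the three locator balls. Bed it in with a firm press of about 15 N for about a second, never pushing harder than 20 N, then let go and leave it seated. Do not disturb the timer or the tape roll.

Things in the scene. Friction and masses are not known exactly. Their poses are not given: they have to be found in the camera images.
- cal_plate: Loose aluminium plate, about 0.3 kg, lying upright: rectangle x -46 to 38, y -44 to 44 mm, with a narrow tongue (48 mm wide) on to x = 66. Slab top at z = 16 mm; at the origin stands a black grip block 16 (x) by 44 (y) mm, up to z = 48. Origin: on the underside, below the grip block; z up. Three vee grooves below fit the base's balls (self-centring within 5 mm).
- tongue_end (a point): Middle of the end of the plate's tongue: plate frame (66, 0, 13) mm.
- grip_top (a point): Centre of the top of the plate's grip block: plate frame (0, 0, 48) mm.
- read_base: Fixed reader base: white housing x -60 to 74, y -75 to 75 mm, 26 mm high. On it an aluminium locator head, its tongue at +x, with three 12 mm steel balls (x,y = -25,30; -25,-30; 50,0 mm) and four plunger holders (x = +-27, y = +-64.5 mm, 20 mm over the head's top). Origin: on the work surface under the balls' centroid, z up. The seated plate has the base's x, y and yaw.
- head_mid (a point): Point of the fixed base above its origin, 36 mm up: the head's top when set lowest. The head's levelling column is set differently each time, 0 to 10 mm higher, and not measured: the plate's origin when home is 40 to 51 mm over the work surface, so home must be felt.
- plunger_line (a point): Point of the fixed base, 50 mm above its origin. A plate set down loosely hangs about level on the spring plungers 6 to 8 mm above home. Pushing its edge rails past them takes 4 to 12 N, often one side before the other; the resistance then drops to nothing as the springs pull the plate down, and rises steeply once the grooves sit on the balls (some 7 N or more per mm).
- seat_pin (a joint): Sensing pin in the middle of the locator head, pressed down by the plate's underside in the last 6 mm of its way: 0 = free, about 0.0056 m when the plate is home (range 0 to 0.008 m).
- timer: Bystander: white bench timer, 64x64x22 mm, origin at the centre of its underside.
- tape_roll: Bystander: roll of white label tape, diameter 58 mm, 24 mm high, origin at the centre of its underside.
There are look-alikes about, which are no part of the job. Leave any turquoise look-alike of the cal_plate alone.

How it is judged:
By the outcome, as a careful person would: the job done as asked, in the order asked, and still so for the second after the job is handed in, with the robot touching nothing.
It also fails if it takes over 72 s, if anything falls off the work surface, if the arm or the gripper's body presses on something with over 40 N, if the wrist force passes 120 N, or if a joint passes its speed limit or range.

## Working session

There is one attempt and no reset: what is moved stays moved. The work goes in short steps, Python scripts to look and compute and a tool call to move; the robot and the scene stay as the last step left them, time stands still between calls to the robot, and variables do not carry over. Pictures are saved under pics/ and viewed, about 8 in all and at most 12, crops included, and the job is handed in when it is done.

Besides the shell and the picture viewer there is one more tool, called as name(argument=value, ...), one argument or row to a line, values as JSON. carry_out: Moves the arm, as the interface text tells. Its arguments: {"type":"object","properties":{"commands":{"type":"array","items":{"type":"number"}},"force":{"type":"number"}},"required":["commands"]}

```bash
mkdir -p pics
cat > h.py <<'E'
import numpy as np,cv2
from station import ctrl,viewer,ticket,nets
def cam(n):
    i=viewer.camera_info(n); p,d=viewer.camera(n); return p,d,i
def pts(d,i,uv):
    "pixels (N,2)->world using depth"
    uv=np.asarray(uv,float).reshape(-1,2)
    K=np.array([[i['fx'],0,i['cx']],[0,i['fy'],i['cy']],[0,0,1]])
    n=cv2.undistortPoints(uv[:,None],K,np.array(i['D'],float))[:,0]
    z=d[uv[:,1].astype(int),uv[:,0].astype(int)]
    P=np.c_[n*z[:,None],z]
    return (P-np.array(i['t']).ravel())@np.array(i['R']), z
def proj(i,X):
    K=np.array([[i['fx'],0,i['cx']],[0,i['fy'],i['cy']],[0,0,1]])
    R=np.array(i['R']);return cv2.projectPoints(np.asarray(X,float).reshape(-1,3),cv2.Rodrigues(R)[0],np.array(i['t'],float).reshape(3,1),K,np.array(i['D'],float))[0][:,0]
def regpts(r,d,i):
    v,u=np.nonzero(r&(d>0)); P,z=pts(d,i,np.c_[u,v]); return P,np.c_[u,v]
E
python3 - <<'E'
from h import *
print(ctrl.get_obs())
p,d,i=cam('scene'); q,e,j=cam('side')
cv2.imwrite('pics/a.png',p);cv2.imwrite('pics/b.png',q)
for c,D,I in(('scene',d,i),('side',e,j)):
  for t in('cal_plate','read_base','timer','tape_roll'):
    for s in nets.silhouettes(c,t):
      P,_=regpts(s['region'],D,I)
      print(c,t,round(s['confidence'],2),s['extent'],np.median(P,0).round(3) if len(P) else '', P[:,2].max().round(3) if len(P) else '')
E
```

```text
{'time_s': 0.0, 'qpos': array([ 1.06238760e+00,  3.00466420e-01,  1.52153716e+00, -9.48673450e-06,
        1.32070870e+00, -6.66115811e-02]), 'joint_vel': array([ 0.00080469, -0.00117266, -0.00149545,  0.00190485,  0.00040418,
       -0.00123026]), 'tau': array([ 7.03038677e-04, -5.31798756e+01, -3.52745354e+01,  7.10150390e-02,
        2.43337720e-02, -1.88106715e-04]), 'ee_pos': array([0.23505071, 0.4969702 , 0.20490748]), 'eef_rot': array([-3.14152730e+00,  1.11774849e-03,  1.12900157e+00]), 'force': array([-0.4102086 ,  0.54432325,  0.54610462]), 'moment': array([-0.02676974,  0.04384191,  0.01368787]), 'grip_width': 0.09415371706079671}
scene cal_plate 0.94 [258.4, 251.6, 314.9, 298.6] [ 0.503 -0.228  0.017] 0.053
scene cal_plate 0.55 [335.3, 283.0, 394.0, 334.9] [ 0.614 -0.381  0.017] 0.052
scene read_base 0.57 [222.9, 136.0, 285.3, 192.2] [0.57  0.124 0.045] 0.07
scene timer 0.58 [313.4, 195.2, 336.9, 214.3] [ 0.69  -0.077  0.019] 0.026
scene timer 0.47 [263.3, 255.5, 313.1, 298.9] [ 0.503 -0.228  0.017] 0.053
scene timer 0.47 [219.4, 137.7, 284.1, 194.3] [0.572 0.125 0.045] 0.07
scene tape_roll 0.7 [261.0, 253.6, 310.8, 299.1] [ 0.502 -0.229  0.017] 0.053
scene tape_roll 0.59 [195.2, 216.5, 215.1, 245.0] [ 0.381 -0.03   0.024] 0.028
side cal_plate 0.9 [215.8, 242.0, 270.5, 281.0] [ 0.512 -0.232  0.015] 0.051
side cal_plate 0.57 [259.0, 293.7, 321.1, 350.0] [ 0.62  -0.384  0.015] 0.05
side read_base 0.86 [261.7, 131.5, 311.5, 186.2] [0.582 0.111 0.042] 0.066
side read_base 0.3 [310.6, 206.2, 348.0, 233.6] [ 0.696 -0.081  0.016] 0.024
side timer 0.69 [311.5, 204.9, 342.9, 231.0] [ 0.694 -0.081  0.016] 0.024
side tape_roll 0.6 [191.7, 186.1, 211.3, 210.9] [ 0.387 -0.035  0.021] 0.026
```

View pics/a.png

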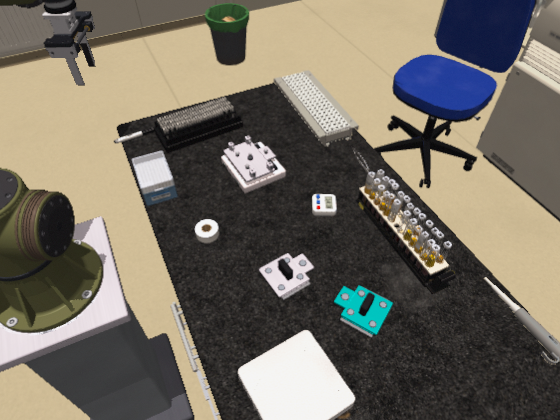

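View pics/b.png

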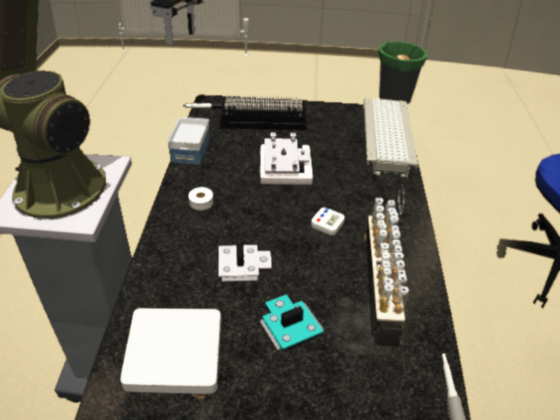

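The candidates for the plate are the aluminium plate at scene (286,270) / side (243,262), tongue towards +x, and the turquoise look-alike at scene (365,308) / side (290,320). I choose the aluminium one. The base is at scene (253,163), the timer at (324,204) and the tape roll at (206,231).

Run:
```python
from h import *
for c in('scene','side'):
  p,d,i=cam(c)
  v,u=np.mgrid[0:420,0:560]; P,_=pts(d,i,np.c_[u.ravel(),v.ravel()]); G=p.reshape(-1,3).max(1)
  m=(abs(P[:,0]-.51)<.1)&(abs(P[:,1]+.23)<.08)
  b=m&(P[:,2]>.03)&(P[:,2]<.06); s=m&(P[:,2]>.008)&(P[:,2]<.022)
  bt=b&(P[:,2]>.044)
  print(c,'block',P[b].mean(0).round(4),P[bt].mean(0).round(4),cv2.minAreaRect((P[bt,:2]*1000).astype(np.float32)))
  print('slab',P[s].min(0).round(3),P[s].max(0).round(3),cv2.minAreaRect((P[s,:2]*1000).astype(np.float32)))
  m=(abs(P[:,0]-.575)<.12)&(abs(P[:,1]-.12)<.11)&(P[:,2]>.02)&(P[:,2]<.09)
  print('base',cv2.minAreaRect((P[m,:2]*1000).astype(np.float32)))
  m=m&(P[:,2]>.034)&(P[:,2]<.053); print('head z hist',np.histogram(P[m,2],bins=np.arange(.034,.054,.002))[0])
i=viewer.camera_info('wrist');o=ctrl.get_obs();C=-np.array(i['R']).T@np.array(i['t']).ravel();print('wristcam',C-o['ee_pos'],np.array(i['R']),i['fx'])
p,d,i=cam('scene');cv2.imwrite('pics/c.png',np.hstack([cv2.resize(p[235:315,240:330],None,fx=4,fy=4),cv2.resize(p[120:200,210:300],None,fx=4,fy=4)]))
```

```text
scene block [ 0.5038 -0.2249  0.0447] [ 0.5048 -0.2225  0.0484] ((505.6992492675781, -220.80477905273438), (15.74200439453125, 41.78782653808594), 6.292852878570557)
slab [ 0.454 -0.31   0.008] [ 0.607 -0.169  0.022] ((529.3528442382812, -244.08267211914062), (133.9017791748047, 152.9921112060547), 8.387861251831055)
base ((580.0887451171875, 146.3795928955078), (134.64390563964844, 155.93467712402344), 4.423347473144531)
head z hist [ 14  21  21  25  97 353 458 174  26]
side block [ 0.5079 -0.2277  0.0431] [ 0.5077 -0.2249  0.0458] ((507.4435729980469, -223.40158081054688), (14.835436820983887, 42.793556213378906), 7.430139541625977)
slab [ 0.458 -0.277  0.008] [ 0.576 -0.175  0.021] ((517.92626953125, -224.32203674316406), (112.19209289550781, 96.32443237304688), 7.00626802444458)
base ((583.2898559570312, 142.9929962158203), (134.00027465820312, 156.78334045410156), 5.050459384918213)
head z hist [ 25  31  32 155 418 365  85  33  21]
wristcam [-0.06370575  0.03140129  0.17898792] [[ 4.28174607e-01  9.03695970e-01  3.15713978e-04]
 [ 8.75493921e-01 -4.14898914e-01  2.47728247e-01]
 [ 2.24002008e-01 -1.05794539e-01 -9.68829508e-01]] 296.6491856195431
```

View pics/c.png

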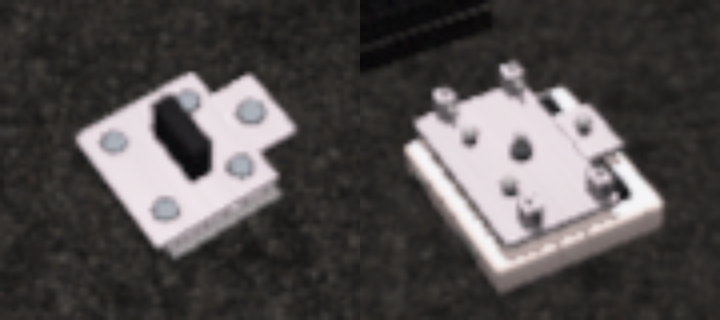

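Close crop confirms it: aluminium plate (crop left, black grip block, tongue upper right, i.e. +x) and reader base (crop right, tongue also +x, ball head, four plunger holders). I'll go over the base first and look with the wrist camera.

carry_out(
  commands=[-1,34,-37,5.5,0,0,-1.03,-1,34,-37,5.5,0,0,-1.03,-1,34,-37,5.5,0,0,-1.03,-1,34,-37,5.5,0,0,-1.03,-1,34,-37,5.5,0,0,-1.03,-1,34,-37,5.5,0,0,-1.03,-1,34,-37,5.5,0,0,-1.03,-1,34,-37,5.5,0,0,-1.03,-1,34,-37,5.5,0,0,-1.03,-1,34,-37,5.5,0,0,-1.03,-1,34,-37,5.5,0,0,-1.03,-1,34,-37,5.5,0,0,-1.03],
)

```text
time_s: 1.65
ee_pos: [0.5725, 0.1293, 0.2602]
eef_rot: [-3.142, -0.0, 0.099]
force: [1.2, 0.2, 0.6]
grip_width: 0.0941
```

carry_out(
  commands=[-1,0,0,0,0,0,0,-1,0,0,0,0,0,0,-1,0,0,0,0,0,0],
)

```text
time_s: 1.9
ee_pos: [0.5722, 0.1295, 0.2599]
eef_rot: [-3.141, 0.0, 0.098]
force: [0.2, -0.4, -1.0]
grip_width: 0.094
```

Run:
```python
from h import *
o=ctrl.get_obs();print(o['ee_pos'],o['eef_rot'])
p,d,i=cam('wrist');np.savez('base.npz',p=p,d=d,i=np.array(i,dtype=object))
cv2.imwrite('pics/d.png',p)
v,u=np.mgrid[0:420,0:560]; P,_=pts(d,i,np.c_[u.ravel(),v.ravel()])
z=P[:,2]; print(np.histogram(z,bins=np.arange(-.01,.08,.002)))
```

```text
[0.57219635 0.12954197 0.25988284] [-3.14139338e+00  3.80991421e-04  9.84868128e-02]
(array([  129,   138,   215,  4226, 66115, 27000,   551,   507,   757,
         455,   322,   389,  1091,   742,   425,  1856,  1767,  1334,
         668,   257,   325,   554,   860,   434,   512,  1067,  4389,
       10715,  7710,  2102,   195,   257,   159,   223,   226,   216,
         225,   502,   297,  3540,  3017,    31,     8,     6]), array([-0.01 , -0.008, -0.006, -0.004, -0.002,  0.   ,  0.002,  0.004,
        0.006,  0.008,  0.01 ,  0.012,  0.014,  0.016,  0.018,  0.02 ,
        0.022,  0.024,  0.026,  0.028,  0.03 ,  0.032,  0.034,  0.036,
        0.038,  0.04 ,  0.042,  0.044,  0.046,  0.048,  0.05 ,  0.052,
        0.054,  0.056,  0.058,  0.06 ,  0.062,  0.064,  0.066,  0.068,
        0.07 ,  0.072,  0.074,  0.076,  0.078]))
```

View pics/d.png

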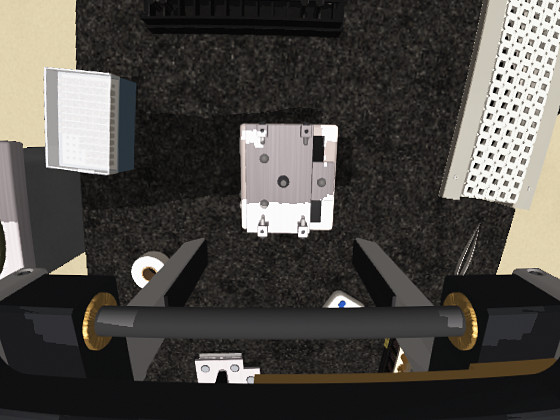

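Wrist view: base with balls at (264,158), (264,204), (321,182), pin at (283,182), tongue to the right (+x), plunger holders at the corners; plate at (225,365), timer (343,300), tape (150,268). I'll measure the base pose from holder tops and balls.

Run:
```python
from h import *
f=np.load('base.npz',allow_pickle=True);p,d,i=f['p'],f['d'],f['i'].item()
v,u=np.mgrid[0:420,0:560]; uv=np.c_[u.ravel(),v.ravel()];P,_=pts(d,i,uv)
near=(abs(P[:,0]-.575)<.11)&(abs(P[:,1]-.125)<.11)&(uv[:,1]<245)
m=near&(P[:,2]>.064)&(P[:,2]<.075)
n,l,st,c=cv2.connectedComponentsWithStats(m.reshape(420,560).astype(np.uint8))
for k in range(1,n):
  if st[k,4]>8: print('holder',c[k].round(1),st[k,4],P[l.ravel()==k].mean(0).round(4))
h=near&(P[:,2]>.041)&(P[:,2]<.05);A=np.c_[P[h,:2],np.ones(h.sum())];co=np.linalg.lstsq(A,P[h,2],rcond=None)[0]
print('head',np.median(P[h,2]),co)
g=near&(P[:,2]>.01)&(P[:,2]<.08);b=g.reshape(420,560).astype(np.uint8)
hs=near&(P[:,2]>.02)&(P[:,2]<.03); print('housing',cv2.minAreaRect((P[hs,:2]*1000).astype(np.float32)))
for q in((264,158),(264,204),(321,182),(283,182)):
  w=near&(np.hypot(*(uv-q).T)<9)&(p.reshape(-1,3).max(1)<140); print(q,uv[w].mean(0),w.sum(),P[w].mean(0).round(4),P[w,2].max().round(4))
cv2.imwrite('pics/e.png',cv2.resize(p[110:245,225:350],None,fx=4.4,fy=4.4,interpolation=cv2.INTER_CUBIC))
```

```text
holder [261.6 130.6] 118 [0.5436 0.2074 0.0653]
holder [305.8 131.2] 123 [0.5973 0.2121 0.0653]
holder [282.8 182.5] 25 [0.5757 0.1464 0.0648]
holder [261.6 230.7] 90 [0.5543 0.08   0.065 ]
holder [302.4 231.2] 95 [0.6081 0.0845 0.0651]
head 0.04496377156340654 [-2.06521441e-04 -3.33242330e-05  4.51006269e-02]
housing ((582.556884765625, 146.81634521484375), (135.04322814941406, 148.8691864013672), 4.6078314781188965)
(264, 158) [263.8115942  158.08695652] 69 [0.5487 0.174  0.0563] 0.0592
(264, 204) [264.06666667 202.42222222] 45 [0.5542 0.1182 0.0643] 0.4389
(321, 182) [321.02985075 182.05970149] 67 [0.6244 0.1514 0.0622] 0.4389
(283, 182) [282.71311475 181.02459016] 122 [0.5756 0.1473 0.0578] 0.4389
```

View pics/e.png

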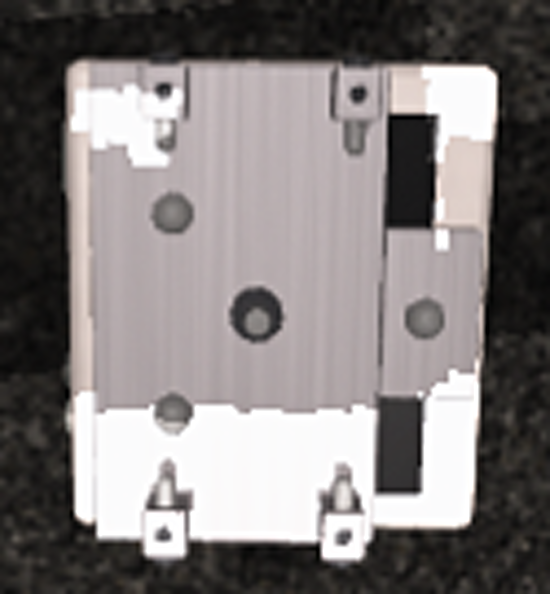

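Base origin ≈ (0.5758, 0.1463), yaw 0.084, head top ≈ 45 mm (home origin ≈ 49 mm). Holders, pin, balls agree within ~1.5 mm. On to the plate.

carry_out(
  commands=[-1,-6.6,-37.5,0,0,0,0.02,-1,-6.6,-37.5,0,0,0,0.02,-1,-6.6,-37.5,0,0,0,0.02,-1,-6.6,-37.5,0,0,0,0.02,-1,-6.6,-37.5,0,0,0,0.02,-1,-6.6,-37.5,0,0,0,0.02,-1,-6.6,-37.5,0,0,0,0.02,-1,-6.6,-37.5,0,0,0,0.02,-1,-6.6,-37.5,0,0,0,0.02,-1,-6.6,-37.5,0,0,0,0.02,-1,-6.6,-37.5,0,0,0,0.02,-1,-6.6,-37.5,0,0,0,0.02],
)

```text
time_s: 2.95
ee_pos: [0.5061, -0.2435, 0.2601]
eef_rot: [-3.141, -0.0, 0.12]
force: [-0.1, -0.1, 0.5]
grip_width: 0.094
```

carry_out(
  commands=[-1,0,0,0,0,0,0,-1,0,0,0,0,0,0,-1,0,0,0,0,0,0],
)

```text
time_s: 3.2
ee_pos: [0.5065, -0.2422, 0.2603]
eef_rot: [-3.141, -0.0, 0.122]
force: [-0.1, 0.6, -0.4]
grip_width: 0.0941
```

```bash
cat > plate.py <<'E'
from h import *
o=ctrl.get_obs();print(o['time_s'],o['ee_pos'],o['eef_rot'],o['force'],o['grip_width'],ctrl.hold_point_z)
p,d,i=cam('wrist')
v,u=np.mgrid[0:420,0:560]; uv=np.c_[u.ravel(),v.ravel()];P,_=pts(d,i,uv)
near=(abs(P[:,0]-.51)<.09)&(abs(P[:,1]+.225)<.08)
bt=near&(P[:,2]>.044)&(P[:,2]<.054)
print('block',P[bt].mean(0).round(4),cv2.minAreaRect((P[bt,:2]*1000).astype(np.float32)))
s=near&(P[:,2]>.012)&(P[:,2]<.021)
print('slab',np.median(P[s,2]),cv2.minAreaRect((P[s,:2]*1000).astype(np.float32)))
x0,y0=uv[s].min(0);x1,y1=uv[s].max(0);print(x0,y0,x1,y1)
cv2.imwrite('pics/f.png',p)
E
python3 plate.py
```

```text
3.2 [ 0.50654864 -0.24215732  0.26032656] [-3.14121046e+00 -2.84320528e-04  1.22397517e-01] [-0.07263147  0.62449672 -0.35892376] 0.09408949131877935 0.0188
block [ 0.5065 -0.2193  0.047 ] ((506.30181884765625, -220.21832275390625), (14.732765197753906, 42.960968017578125), 7.2317094802856445)
slab 0.015615169835998515 ((516.4027099609375, -218.61404418945312), (112.5321273803711, 87.57178497314453), 7.025582313537598)
248 142 327 203
```

View pics/f.png

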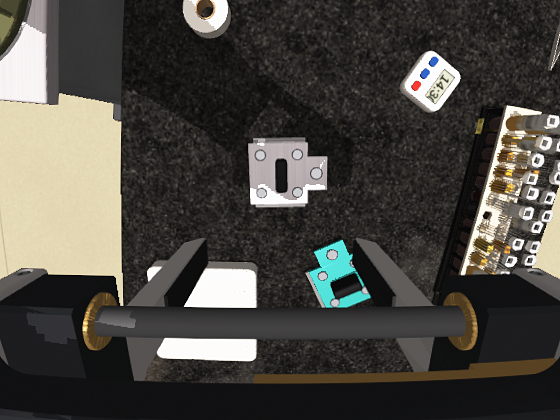

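Aluminium plate at (285,173), tongue right, origin ≈ (0.5064, -0.2200), yaw 0.124; turquoise look-alike at (340,275), clear of the jaws. Descending with part-closed jaws.

carry_out(
  commands=[0,0,2.2,-16,0,0,0,0,0,2.2,-16,0,0,0,0,0,2.2,-16,0,0,0,0,0,2.2,-16,0,0,0,0,0,2.2,-19,0,0,0,0,0,2.2,-21,0,0,0,0,0,2.2,-22.5,0,0,0,0,0,2.2,-23.5,0,0,0,0,0,2.2,-24,0,0,0,0,0,2.2,-24,0,0,0],
  force=40,
)

```text
time_s: 4.08
ee_pos: [0.5064, -0.2202, 0.0198]
eef_rot: [-3.141, 0.0, 0.122]
force: [-0.2, -0.5, -0.2]
grip_width: 0.0471
```

carry_out(
  commands=[0,0,0,0,0,0,0,0,0,0,0,0,0,0],
)

```text
time_s: 4.25
ee_pos: [0.5069, -0.2203, 0.0208]
eef_rot: [-3.142, -0.001, 0.122]
force: [-0.2, 0.1, -0.6]
grip_width: 0.0471
```

carry_out(
  commands=[1,0,0,0,0,0,0,1,0,0,0,0,0,0,1,0,0,0,0,0,0,1,0,0,0,0,0,0,1,0,0,0,0,0,0,1,0,0,0,0,0,0,1,0,0,0,0,0,0,1,0,0,0,0,0,0,1,0,0,0,0,0,0,1,0,0,0,0,0,0],
  force=50,
)

```text
time_s: 5.08
ee_pos: [0.5069, -0.2203, 0.0209]
eef_rot: [-3.142, -0.001, 0.122]
force: [-0.5, 0.2, 1.9]
grip_width: 0.0158
```

carry_out(
  commands=[1,0,0,4,0,0,0,1,0,0,8,0,0,0,1,0,0,12,0,0,0,1,2,6,13,0,0,-0.038,1,6.9,36.7,13,0,0,-0.038,1,6.9,36.7,13,0,0,-0.038,1,6.9,36.7,13,0,0,-0.038,1,6.9,36.7,13,0,0,-0.038,1,6.9,36.7,13,0,0,-0.038,1,6.9,36.7,13,0,0,-0.038,1,6.9,36.7,13,0,0,-0.038,1,6.9,36.7,13,0,0,-0.038],
)

```text
time_s: 6.08
ee_pos: [0.5756, 0.1489, 0.1504]
eef_rot: [3.142, -0.0, 0.085]
force: [0.5, 0.0, -2.7]
grip_width: 0.0152
```

carry_out(
  commands=[1,0,0,0,0,0,0,1,0,0,0,0,0,0,1,0,0,0,0,0,0,1,0,0,0,0,0,0,1,0,0,0,0,0,0],
)

```text
time_s: 6.5
ee_pos: [0.5756, 0.1476, 0.1504]
eef_rot: [3.141, 0.0, 0.083]
force: [-0.7, 0.3, -3.1]
grip_width: 0.0155
```

```bash
cat > look.py <<'E'
from h import *
import sys
o=ctrl.get_obs();print(o)
p,d,i=cam('wrist');q,e,j=cam('side')
cv2.imwrite('pics/%s.png'%sys.argv[1],np.hstack([cv2.resize(p[100:380,160:420],(520,560)),cv2.resize(q[100:200,240:340],(280,280),interpolation=cv2.INTER_CUBIC).repeat(2,0)[:560]]))
v,u=np.mgrid[0:420,0:560]; uv=np.c_[u.ravel(),v.ravel()];P,_=pts(d,i,uv)
h=o['ee_pos'][2]-.0209+.016
s=(abs(P[:,0]-.58)<.1)&(abs(P[:,1]-.146)<.07)&(abs(P[:,2]-h)<.004)
print('slab',h,s.sum(),np.median(P[s],0),cv2.minAreaRect((P[s,:2]*1000).astype(np.float32)))
A=np.c_[P[s,:2],np.ones(s.sum())];print('tilt',np.linalg.lstsq(A,P[s,2],rcond=None)[0])
E
python3 look.py g
```

```text
{'time_s': 6.5, 'qpos': array([ 1.89436552e-01,  4.45254850e-01,  1.45380617e+00, -1.24394193e-04,
        1.24267654e+00,  1.06537952e-01]), 'joint_vel': array([ 0.00213777, -0.00093458, -0.00487588,  0.00269691,  0.00086327,
        0.0008963 ]), 'tau': array([ 5.48393950e-01, -6.16942978e+01, -3.53148615e+01,  8.07296718e-02,
       -1.92439793e-04, -1.04824029e-02]), 'ee_pos': array([0.5755815 , 0.1475937 , 0.15041544]), 'eef_rot': array([3.14146016e+00, 1.31570012e-04, 8.29386873e-02]), 'force': array([-0.69351777,  0.29512518, -3.11495988]), 'moment': array([-0.05750908,  0.08770849, -0.0315992 ]), 'grip_width': 0.015514566456370539}
slab 0.1455154402546947 11523 [0.58521037 0.16637793 0.14514782] ((586.2564697265625, 148.78298950195312), (112.00910949707031, 88.28768920898438), 4.885795593261719)
tilt [ 0.0007818  -0.0023281   0.14507919]
```

View pics/g.png

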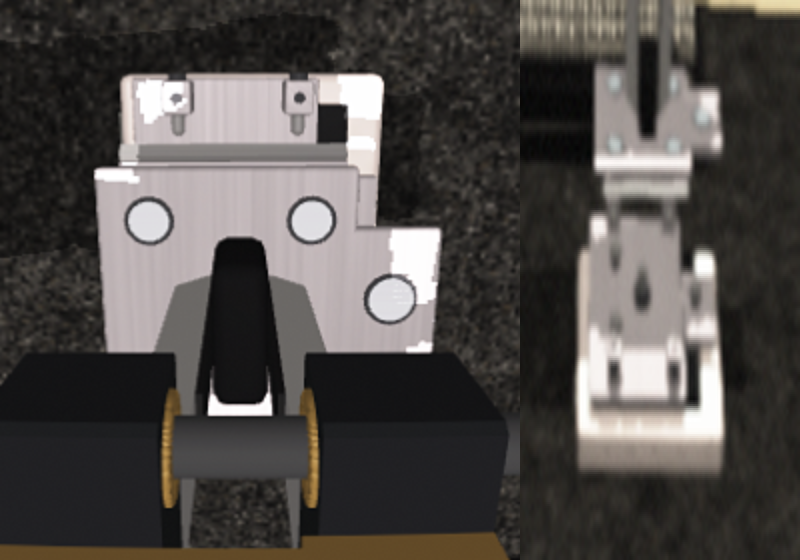

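Plate level in the grip, tongue to +x over the base tongue; its measured origin (0.5763, 0.1479) needs about -1.5 mm in y. Descending to just above the plungers.

carry_out(
  commands=[1,0,-0.15,-2,0,0,0,1,0,-0.15,-4,0,0,0,1,0,-0.15,-5,0,0,0,1,0,-0.15,-5.8,0,0,0,1,0,-0.15,-6.2,0,0,0,1,0,-0.15,-6.4,0,0,0,1,0,-0.15,-6.4,0,0,0,1,0,-0.15,-6.4,0,0,0],
)

```text
time_s: 7.27
ee_pos: [0.576, 0.1464, 0.0873]
eef_rot: [-3.142, -0.001, 0.083]
force: [-0.2, -0.3, -2.0]
grip_width: 0.0154
```

carry_out(
  commands=[1,0,0,-0.05,0,0,0,1,0,0,-0.1,0,0,0,1,0,0,-0.15,0,0,0,1,0,0,-0.2,0,0,0,1,0,0,-0.2,0,0,0],
)

```text
time_s: 7.68
ee_pos: [0.576, 0.1464, 0.0853]
eef_rot: [-3.142, -0.001, 0.083]
force: [-0.3, -0.2, -3.5]
grip_width: 0.0159
```

carry_out(
  commands=[1,0,0,-0.05,0,0,0,1,0,0,-0.1,0,0,0,1,0,0,-0.15,0,0,0,1,0,0,-0.2,0,0,0,1,0,0,-0.2,0,0,0],
)

```text
time_s: 8.1
ee_pos: [0.5759, 0.1464, 0.0831]
eef_rot: [-3.142, -0.001, 0.083]
force: [0.4, 0.7, -2.9]
grip_width: 0.0155
```

carry_out(
  commands=[1,0,0,-0.05,0,0,0,1,0,0,-0.1,0,0,0,1,0,0,-0.15,0,0,0,1,0,0,-0.2,0,0,0,1,0,0,-0.2,0,0,0],
)

```text
time_s: 8.52
ee_pos: [0.5759, 0.1464, 0.081]
eef_rot: [3.142, -0.001, 0.083]
force: [0.1, -0.7, -3.1]
grip_width: 0.0155
```

carry_out(
  commands=[1,0,0,-0.05,0,0,0,1,0,0,-0.1,0,0,0,1,0,0,-0.1,0,0,0],
)

```text
time_s: 8.77
ee_pos: [0.5758, 0.1464, 0.0798]
eef_rot: [-3.142, -0.001, 0.083]
force: [-0.3, 0.0, -2.8]
grip_width: 0.0156
```

carry_out(
  commands=[1,0,0,-0.05,0,0,0,1,0,0,-0.1,0,0,0,1,0,0,-0.1,0,0,0],
)

```text
time_s: 9.02
ee_pos: [0.5759, 0.1464, 0.0788]
eef_rot: [3.141, -0.001, 0.083]
force: [-0.3, 0.0, -1.7]
grip_width: 0.0158
```

carry_out(
  commands=[1,0,0,-0.05,0,0,0,1,0,0,-0.1,0,0,0,1,0,0,-0.1,0,0,0],
)

```text
time_s: 9.27
ee_pos: [0.576, 0.1462, 0.0779]
eef_rot: [3.141, -0.001, 0.083]
force: [0.3, -2.5, -0.4]
grip_width: 0.0156
```

carry_out(
  commands=[1,0,0,-0.05,0,0,0,1,0,0,-0.1,0,0,0,1,0,0,-0.1,0,0,0],
)

```text
time_s: 9.52
ee_pos: [0.5763, 0.1463, 0.0772]
eef_rot: [3.142, -0.002, 0.083]
force: [1.6, -0.3, 1.7]
grip_width: 0.0158
```

carry_out(
  commands=[1,0,0,-0.05,0,0,0,1,0,0,-0.05,0,0,0,1,0,0,-0.05,0,0,0],
)

```text
time_s: 9.77
ee_pos: [0.5765, 0.1464, 0.0769]
eef_rot: [-3.142, -0.003, 0.083]
force: [0.1, -0.9, 3.2]
grip_width: 0.0156
```

carry_out(
  commands=[1,0,0,-0.05,0,0,0,1,0,0,-0.1,0,0,0,1,0,0,-0.1,0,0,0],
)

```text
time_s: 10.02
ee_pos: [0.5766, 0.1464, 0.0758]
eef_rot: [-3.142, -0.003, 0.083]
force: [0.6, -0.6, 1.1]
grip_width: 0.0154
```

carry_out(
  commands=[1,0,0,-0.05,0,0,0,1,0,0,-0.1,0,0,0,1,0,0,-0.1,0,0,0],
)

```text
time_s: 10.27
ee_pos: [0.5761, 0.1463, 0.0741]
eef_rot: [3.141, -0.001, 0.083]
force: [1.2, -0.8, -3.6]
grip_width: 0.0151
```

carry_out(
  commands=[1,0,0,-0.05,0,0,0,1,0,0,-0.1,0,0,0,1,0,0,-0.1,0,0,0],
)

```text
time_s: 10.52
ee_pos: [0.5756, 0.1462, 0.0722]
eef_rot: [3.141, 0.0, 0.083]
force: [0.8, -0.5, -7.3]
grip_width: 0.0157
```

carry_out(
  commands=[1,0,0,-0.05,0,0,0,1,0,0,-0.1,0,0,0,1,0,0,-0.1,0,0,0],
)

```text
time_s: 10.77
ee_pos: [0.5753, 0.146, 0.0709]
eef_rot: [3.141, 0.001, 0.083]
force: [-0.5, -3.4, -6.4]
grip_width: 0.0156
```

carry_out(
  commands=[1,0,0,-0.05,0,0,0,1,0,0,-0.1,0,0,0,1,0,0,-0.1,0,0,0],
)

```text
time_s: 11.02
ee_pos: [0.5753, 0.1458, 0.0704]
eef_rot: [3.141, 0.001, 0.083]
force: [-3.8, -4.9, 2.5]
grip_width: 0.0156
```

Resistance fell to -7 N (springs pulling) and now rises steeply: grooves on the balls at TCP z ≈ 70.5 mm. Ease the side force and build up to ~15 N.

carry_out(
  commands=[1,-0.05,-0.05,-0.03,0,0,0,1,-0.05,-0.05,-0.05,0,0,0,1,-0.05,-0.05,-0.05,0,0,0],
)

```text
time_s: 11.27
ee_pos: [0.575, 0.1456, 0.0703]
eef_rot: [3.141, 0.0, 0.083]
force: [-2.2, 0.5, 2.6]
grip_width: 0.016
```

carry_out(
  commands=[1,0,0,-0.03,0,0,0,1,0,0,-0.05,0,0,0,1,0,0,-0.05,0,0,0],
)

```text
time_s: 11.52
ee_pos: [0.5751, 0.1457, 0.0702]
eef_rot: [3.141, -0.0, 0.083]
force: [-3.3, -0.1, 5.3]
grip_width: 0.0156
```

carry_out(
  commands=[1,0,0,-0.04,0,0,0,1,0,0,-0.08,0,0,0,1,0,0,-0.08,0,0,0],
)

```text
time_s: 11.77
ee_pos: [0.5751, 0.1457, 0.0702]
eef_rot: [3.141, -0.0, 0.083]
force: [-6.5, -1.0, 9.9]
grip_width: 0.0159
```

carry_out(
  commands=[1,0,0,-0.04,0,0,0,1,0,0,-0.08,0,0,0,1,0,0,-0.08,0,0,0],
)

```text
time_s: 12.02
ee_pos: [0.5752, 0.1457, 0.0702]
eef_rot: [3.141, -0.001, 0.083]
force: [-6.9, -2.3, 10.3]
grip_width: 0.0156
```

carry_out(
  commands=[1,-0.04,-0.02,-0.05,0,0,0,1,-0.04,-0.02,-0.1,0,0,0,1,-0.04,-0.02,-0.11,0,0,0,1,-0.04,-0.02,-0.11,0,0,0],
)

```text
time_s: 12.35
ee_pos: [0.5751, 0.1457, 0.0701]
eef_rot: [3.141, -0.002, 0.083]
force: [-4.5, -0.7, 11.9]
grip_width: 0.0157
```

carry_out(
  commands=[1,-0.03,-0.02,-0.11,0,0,0,1,-0.03,-0.02,-0.11,0,0,0,1,-0.03,-0.02,-0.11,0,0,0,1,-0.03,-0.02,-0.11,0,0,0],
)

```text
time_s: 12.68
ee_pos: [0.5751, 0.1457, 0.0701]
eef_rot: [-3.141, -0.003, 0.083]
force: [-5.2, 0.0, 12.0]
grip_width: 0.0156
```

carry_out(
  commands=[1,-0.04,-0.01,-0.135,0,0,0,1,-0.04,-0.01,-0.135,0,0,0,1,-0.04,-0.01,-0.135,0,0,0],
)

```text
time_s: 12.93
ee_pos: [0.5751, 0.1457, 0.0702]
eef_rot: [-3.141, -0.004, 0.083]
force: [-6.0, -0.9, 14.6]
grip_width: 0.0153
```

carry_out(
  commands=[1,-0.04,-0.01,-0.14,0,0,0,1,-0.04,-0.01,-0.14,0,0,0,1,-0.04,-0.01,-0.14,0,0,0,1,-0.04,-0.01,-0.14,0,0,0],
)

```text
time_s: 13.27
ee_pos: [0.5751, 0.1457, 0.0701]
eef_rot: [-3.141, -0.006, 0.083]
force: [-5.8, -1.2, 14.3]
grip_width: 0.0157
```

carry_out(
  commands=[1,-0.03,-0.01,-0.14,0,0.002,0,1,-0.03,-0.01,-0.14,0,0.002,0,1,-0.03,-0.01,-0.14,0,0.002,0,1,-0.03,-0.01,-0.14,0,0.002,0,1,-0.03,-0.01,-0.14,0,0.002,0,1,-0.03,-0.01,-0.14,0,0.002,0,1,-0.03,-0.01,-0.14,0,0.002,0,1,-0.03,-0.01,-0.14,0,0.002,0,1,-0.03,-0.01,-0.14,0,0.002,0,1,-0.03,-0.01,-0.14,0,0.002,0,1,-0.03,-0.01,-0.14,0,0.002,0,1,-0.03,-0.01,-0.14,0,0.002,0],
)

```text
time_s: 14.27
ee_pos: [0.5751, 0.1457, 0.0701]
eef_rot: [-3.141, -0.005, 0.083]
force: [-6.7, -2.0, 14.8]
grip_width: 0.0156
```

```bash
python3 look.py k
```

```text
{'time_s': 14.2667, 'qpos': array([1.86253370e-01, 5.31369288e-01, 1.52805557e+00, 2.88892585e-04,
       1.07749461e+00, 1.02733214e-01]), 'joint_vel': array([-0.00065235,  0.00029162,  0.00044085, -0.00044936,  0.00074863,
       -0.00072505]), 'tau': array([-3.11223837e-01, -5.41876817e+01, -2.93727940e+01,  7.14957918e-03,
       -2.14924559e+00, -4.80795326e-02]), 'ee_pos': array([0.57511477, 0.14568735, 0.07009959]), 'eef_rot': array([-3.14085966, -0.00462236,  0.08338226]), 'force': array([-6.72617262, -1.9925995 , 14.82508653]), 'moment': array([-0.35006999,  1.64380992, -0.04004669]), 'grip_width': 0.015590331675771571}
slab 0.06519959014739894 12530 [0.58380165 0.16672999 0.06487457] ((584.5001831054688, 160.97988891601562), (111.80912017822266, 116.57003784179688), 4.982674598693848)
tilt [ 0.00220373 -0.00311056  0.06409587]
```

View pics/k.png

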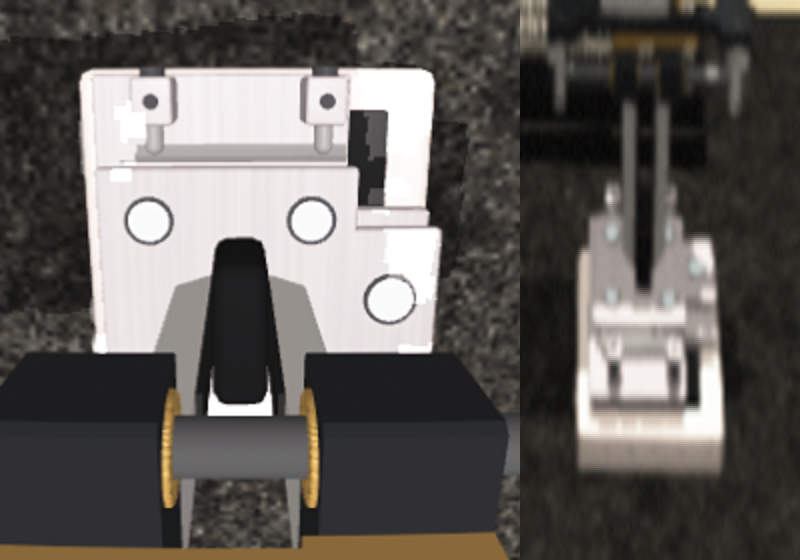

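Plate sits level under the holders, slab top 65 mm (underside 49 mm, as expected for a head at 45 mm), press ~15 N held over a second. Relax, release, retreat.

carry_out(
  commands=[1,-0.03,-0.01,-0.08,0,0.002,0,1,-0.03,-0.01,-0.03,0,0.002,0,1,-0.03,-0.01,-0.03,0,0.002,0],
)

```text
time_s: 14.62
ee_pos: [0.575, 0.1457, 0.0702]
eef_rot: [-3.141, -0.003, 0.083]
force: [-2.2, 0.0, 7.1]
grip_width: 0.0156
```

carry_out(
  commands=[0.4,0,0,-0.02,0,0.002,0,0.4,0,0,0,0,0.002,0,0.4,0,0,0,0,0.002,0,0.4,0,0,0,0,0.002,0,0.4,0,0,0,0,0.002,0,0.4,0,0,0,0,0.002,0],
)

```text
time_s: 15.12
ee_pos: [0.575, 0.1457, 0.0701]
eef_rot: [-3.14, -0.001, 0.083]
force: [-0.5, -0.0, -0.3]
grip_width: 0.0281
```

carry_out(
  commands=[0.4,0,0,1,0,0.004,0,0.4,0,0,3,0,0.004,0,0.4,0,0,6,0,0.004,0,0.4,0,-2,10,0,0.004,0,0.4,0,-2,14,0,0.004,0,0.4,0,-2,18,0,0.004,0,0.4,0,-2,18,0,0.004,0,0.4,0,-2,18,0,0.004,0,0.4,0,-2,18,0,0.004,0],
)

```text
time_s: 15.87
ee_pos: [0.5747, 0.1257, 0.2499]
eef_rot: [-3.14, 0.003, 0.083]
force: [-0.3, -1.3, -1.1]
grip_width: 0.0281
```

```bash
cat > chk.py <<'E'
from h import *
o=ctrl.get_obs();print(o['time_s'],o['ee_pos'],o['force'],o['grip_width'])
p,d,i=cam('wrist')
v,u=np.mgrid[0:420,0:560]; uv=np.c_[u.ravel(),v.ravel()];P,_=pts(d,i,uv)
c,s=np.cos(.084),np.sin(.084);L=(P-[.5758,.1463,0]);x=c*L[:,0]+s*L[:,1];y=-s*L[:,0]+c*L[:,1]
m=(x>-50)&(abs(x-.005)<.065)&(abs(y)<.05)&(P[:,2]>.055)&(P[:,2]<.075)
A=np.c_[x[m],y[m],np.ones(m.sum())];print('slab z, tilt',np.linalg.lstsq(A,P[m,2],rcond=None)[0],m.sum())
r=cv2.minAreaRect((np.c_[x,y][m]*1000).astype(np.float32));print('rect in base frame',r)
b=(abs(x)<.03)&(abs(y)<.03)&(P[:,2]>.088)&(P[:,2]<.105);print('block top',b.sum(),x[b].mean(),y[b].mean(),P[b,2].mean())
print('scene:');q,e,j=cam('scene')
for t in('timer','tape_roll'):
  for k in nets.silhouettes('scene',t)[:3]:
    Q,_=regpts(k['region'],e,j);print(t,k['confidence'],np.median(Q,0).round(3))
cv2.imwrite('pics/m.png',cv2.resize(p[90:260,200:380],None,fx=3.4,fy=3.4,interpolation=cv2.INTER_CUBIC))
E
python3 chk.py
```

```text
15.8667 [0.5747484  0.12565857 0.24987818] [-0.29931708 -1.25723571 -1.11617322] 0.028078838876671165
slab z, tilt [ 0.00392523 -0.00991148  0.06446189] 5561
rect in base frame ((10.19693374633789, -0.5460700988769531), (98.92550659179688, 112.48388671875), 89.95063781738281)
block top 527 4.517598904654629e-05 0.0007060798664491221 0.09627176008034667
scene:
timer 0.87 [ 0.69  -0.078  0.019]
tape_roll 0.75 [ 0.382 -0.03   0.024]
```

View pics/m.png

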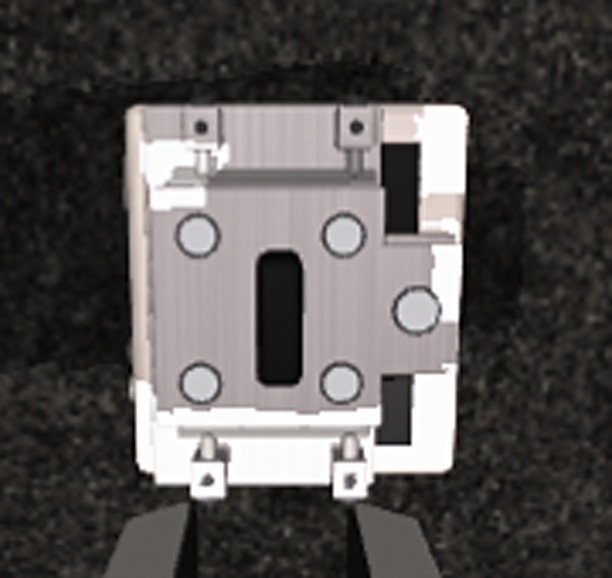

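Plate is on the base, tongue at +x, rails under the plungers, nobody touching it. The y-tilt figure may be contaminated by the rails; refit on the slab only.

Run:
```python
from h import *
Z=[]
for k in range(3):
  p,d,i=cam('wrist')
  v,u=np.mgrid[0:420,0:560]; uv=np.c_[u.ravel(),v.ravel()];P,_=pts(d,i,uv)
  c,s=np.cos(.084),np.sin(.084);L=(P-[.5758,.1463,0]);x=c*L[:,0]+s*L[:,1];y=-s*L[:,0]+c*L[:,1]
  m=(x>-.042)&(x<.034)&(abs(y)<.04)&(abs(x)>.014)&(abs(P[:,2]-.065)<.006)
  A=np.c_[x[m],y[m],np.ones(m.sum())];print('tilt',np.linalg.lstsq(A,P[m,2],rcond=None)[0],m.sum())
  for a,b in((-.038,-.025),(-.025,0),(0,.025),(.025,.038)):
    w=m&(y>a)&(y<b);print(a,np.median(P[w,2]).round(4),end=' ')
  t=(x>.042)&(x<.062)&(abs(y)<.02)&(abs(P[:,2]-.065)<.006);print('tongue',np.median(P[t,2]).round(4))
  h=(x>-.04)&(x<.035)&(y>.05)&(y<.056)&(abs(P[:,2]-.045)<.006);print('head +y',np.median(P[h,2]).round(4))
```

```text
tilt [ 0.00088544 -0.00034177  0.06514135] 2527
-0.038 0.0653 -0.025 0.065 0 0.0651 0.025 0.0652 tongue 0.0652
head +y 0.0452
tilt [ 0.001395   -0.00089667  0.06512492] 2520
-0.038 0.0653 -0.025 0.0651 0 0.065 0.025 0.0652 tongue 0.0653
head +y 0.0453
tilt [ 0.001335   -0.00094396  0.06515273] 2531
-0.038 0.0654 -0.025 0.0651 0 0.065 0.025 0.0653 tongue 0.0651
head +y 0.0451
```

Level within 0.1 mm, 20 mm above the head top (16 mm slab plus 4 mm gap, as expected when home). Handing in.

```bash
python3 -c "
from station import ticket;print(ticket.hand_in())"
```

```text
the job is handed in; nothing more can be done
None
```

The calibration plate is seated on the reader base with its tongue over the base's tongue, and the job was handed in at about 16 s of the 72 s allowed.

- **Fitting:** I picked the aluminium plate by its grip block and left the turquoise one alone. Pushing it down, I felt the plungers let go, then the springs pull the plate down (wrist reading −7 N), then a steep rise at the balls.
- **Bedding press:** I held about 14–15 N downward for a bit over a second. The highest vertical reading was 14.8 N, with a side force of up to about 7 N and the total still under 17 N. Force was read only at the end of each move, so brief peaks in between were not seen.
- **After letting go:** the slab top measured level within about 0.3 mm, 65.1 mm above the work surface. That is 20 mm over the head top, as expected for home. The grip block was within 1 mm of the base's origin. The gripper was clear of everything, and the timer and tape roll were within about 1 mm of where they started.
- **Checks that disagreed:** a first tilt estimate gave 10 mrad in y, probably because it took in the rails. A refit on the slab alone gave about 1 mrad. I did not read the sensing pin directly, since it is hidden under the plate.

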